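# Unlatch the spring-lid case and empty the knobs into it

### The job

Slide the small thumb latch on the wooden parts case sideways, to the left as seen from the robot, so that its spring cover flips open, then pick up the brass tumbler and tip it low over the open tray until all three small black knobs have rolled out into it. Stand the empty tumbler upright again on the cork inside the round brass compass lid it came from, leave the cover open, and do not disturb the other things on the counter or fling the knobs.

Things in the scene. Friction and masses are not known exactly. Their poses are not given: they have to be found in the camera images.
- case: Wooden parts case fixed to the counter, 170 (x) x 160 (y) x 50 mm high, origin at the centre of its underside, z up. Its x axis points from the latch end to the hinge end. The part at x from -85 to -35 mm is a solid deck with its top at z = 50 mm, which carries the latch; behind it is the open-topped tray, closed at first by the cover.
- tray_floor (a point): Centre of the tray's flat floor, 25 mm towards +x from the case's centre and 6 mm above the counter, axes as the case's. The tray's inside is 110 mm along x and 144 mm along y, 44 mm deep up to the rim at z = 50 mm above the counter; walls 5 mm (x) and 8 mm (y).
- latch (a joint): The brass thumb latch on the deck: metres that it has slid along the case's +y; 0 to 0.016, starts at 0 to 0.003. It takes about 1 to 2 N to slide and stays where it is left. The cover is released once it has slid about 0.009.
- latch_tab (a point): Centre of the top of the latch's upright tab, moving with it; the tab is 20 (case x) x 12 (case y) mm, its top 67.5 mm above the counter and 17.5 above the deck, on a foot plate 22 x 34 mm, 4.5 mm above the deck. It stands 60 mm from the case's centre towards -x; deck free 70 mm either side in y. The cover's edge is 27 mm away towards +x, with a low tongue (9 mm) between.
- cover (a joint): Angle in rad of the wooden cover, 118 x 158 x 5 mm, lying on the tray when closed (0; top 56 mm above the counter). Hinged along the case's +x edge; its latch-side edge swings up and away to 2.3, where the spring holds it leaning back behind the case, reaching 85 mm beyond the case and 150 mm above the counter. When released it springs open by itself in about 1.5 s; the spring pushes with about 1 N at the edge.
- cover_edge (a point): Middle of the cover's free edge (the edge on the latch side, 118 mm from the hinge), moving with it.
- lid: Round brass compass lid lying open side up, fixed to the counter: 94 mm across, 10 mm high, lined with cork. Origin at the centre of its underside. The cork's surface is 6 mm above the counter and the rim, 86 mm across inside, stands 4 mm above the cork.
- cup: Plain round brass tumbler without handle, open at the top, standing on the cork: 60 mm high, 51 mm across at the foot and 57 mm at the mouth, walls 3 mm, floor 5 mm, about 140 g. Origin at the centre of its underside, z towards its mouth.
- knob1: Small round black (ebonised) knob, 18 mm across, 20 mm high, about 14 g, one of three alike in the tumbler; origin at the centre of its foot. It rolls.
- knob2: Small round black (ebonised) knob, 18 mm across, 20 mm high, about 14 g, one of three alike in the tumbler; origin at the centre of its foot. It rolls.
- knob3: Small round black (ebonised) knob, 18 mm across, 20 mm high, about 14 g, one of three alike in the tumbler; origin at the centre of its foot. It rolls.
- big_knob1: Bystander: large black knob, 36 mm across, 32 mm high, standing about 110 mm from the centre of the compass lid, beyond it (+x). Origin under its centre.
- big_knob2: Bystander: large black knob, 36 mm across, 32 mm high, standing about 110 mm from the centre of the compass lid, before it (-x). Origin under its centre.
- gimbal_bracket: Bystander: U-shaped bronze gimbal bracket, 90 x 50 x 64 mm, at the left. Origin under its centre.
- screwdriver: Bystander: screwdriver lying at the right.
- bezel: Bystander: flat brass bezel ring, 90 mm across, 8 mm high, at the right. Origin under its centre.
There are look-alikes about, which are no part of the job. Of the things shaped like the cup, the brass one is meant.

How it is judged:
On the way, in this order (a step that is already met when the one before it is completed fails the run):
1. the latch has been slid and the cover has sprung open (value of joint cover above 1.8 rad), for 0.1 s.
2. the tumbler is tipped over the open tray (angle between cup's own z axis and vertical above 1 rad and horizontal distance between cup and tray_floor below 0.13 m), for 0.02 s.
3. all three small knobs lie in the tray (x of knob1 in the frame of tray_floor between -0.056 and 0.056 m and y of knob1 in the frame of tray_floor between -0.073 and 0.073 m and z of knob1 in the frame of tray_floor between -0.006 and 0.034 m and x of knob2 in the frame of tray_floor between -0.056 and 0.056 m and y of knob2 in the frame of tray_floor between -0.073 and 0.073 m and z of knob2 in the frame of tray_floor between -0.006 and 0.034 m and x of knob3 in the frame of tray_floor between -0.056 and 0.056 m and y of knob3 in the frame of tray_floor between -0.073 and 0.073 m and z of knob3 in the frame of tray_floor between -0.006 and 0.034 m), for 0.2 s.
At the end, for the whole second after the job is handed in: All three small knobs lie at rest inside the tray (within its walls and below its rim), the cover stands open (over 1.8 rad), and the tumbler stands upright (within 0.08 rad), at rest on the cork inside the compass lid's rim (centres within 20 mm, foot within 3 mm of the cork's height) (all of step 3 and value of joint cover above 1.8 rad and angle between cup's own z axis and vertical below 0.08 rad and horizontal distance between cup and lid below 0.02 m and z of cup in the frame of lid between 0.003 and 0.009 m and linear speed of cup below 0.02 m/s and linear speed of each of knob1, knob2, knob3 below 0.05 m/s); the robot touches nothing.
It fails at once if a bystander is moved by more than 25 mm (distance of any of big_knob1, big_knob2, gimbal_bracket, screwdriver, bezel from where it was at the start of the episode above 0.025 m).
It fails at once if a small knob is flung or dropped from high (faster than 2 m/s) (linear speed of any of knob1, knob2, knob3 above 2 m/s).
It also fails if it takes over 72 s, if anything falls off the work surface, if the arm or the gripper's body presses on something with over 40 N, if the wrist force passes 120 N, or if a joint passes its speed limit or range.

### The arm

A 6-joint arm with a two-finger parallel gripper is mounted at the origin on the work surface. World frame = base frame: x ahead of the robot, y to its left, z up, the work surface at z = 0. Lengths are in m, angles in rad, forces in N, time in s.
With the tool pointing down it reaches from about 0.325 to 0.85 m from the base axis. Payload 4.4 kg.
Tool frame: the origin (TCP) lies midway between the tips of the shut fingers; the grasp point (between the pads) lies 19 mm behind it; x points along the fingers, y is the direction in which the jaws open and shut, and the axes are right-handed (so a half turn about x gives the same grasp; the last joint's range is limited). The gripper opens to 94 mm and grips with 3 to 60 N. Pads are 16 mm wide; open, the fingers measure 119 mm over their backs; the gripper's body (75 mm by 177 mm) begins 78 mm behind the grasp point.
Start: joints at [1.022, 0.207, 1.542, -0, 1.393, -0.15], TCP at [0.223, 0.53, 0.205] pointing down, gripper open.
Joint ranges: [-2.73, 2.73], [-0.86, 2.22], [0.23, 2.46], [-1.11, 4.25], [0.08, 2.63], [-2.82, 2.82]. Speed limits (rad/s): [2.79, 2.79, 3.14, 3.14, 3.14, 3.14].

### API

Orientations are given as a rotation vector (axis times angle).
In Python, from station import r gives the robot as it stands. The module is installed in compiled form; this text tells all that it offers.
- The arm moves only by the shell command python3 -m handwheel 'ROWS' [FORCE]. ROWS is JSON, a list that holds one entry, the list of rows, each a list of 7 numbers: the turn, a rotation vector about the tool's x, y, z in rad, then the shift along the tool's x, y, z in m, then the opening, from 0 (shut) to 1 (fully open). A call has 1 to 20 rows; each row is the pose to reach, as a shift and turn from the pose measured when the call began, along the tool's axes at that moment; what a row does not reach only later rows make up. A row lasts 1/10 s, in which the tool goes at most 50 mm and 8.59 degrees, less where a joint would pass 70% of its speed; a pose out of reach is approached as far as the arm can. A call with a gripper value outside its range is refused whole. The fingers move at their own pace and stop on an object; FORCE is the grip in N (left out, the last holds). Time passes only in rows, so rows that repeat a pose let the fingers close. It gives the time, the measured TCP pose, the force and the opening at its end, in the units of the state.
- r.get_obs(): the state, without advancing time (a new reading comes with each control period).
- r.capture(name): name is "scene" or "top" or "wrist"; returns (picture, depth): 400x640x3 uint8, red, green, blue; 400x640 float32, m along the optical axis (not along the pixel's ray), 0 where there is no reading.
- r.camera_params(name): a dict with "fx", "fy", "cx", "cy" (pixels), "rvec" (rotation vector, rad) and "tvec" (3), from world to camera coordinates, as OpenCV has them. Camera axes: x right, y down, z forward; pixel columns grow to the right and rows downward; lengths in m; the calibration is good to about 2 mm. A picture is of the moment at which its call begins: read the wrist's pose just before it. camera_params takes no time and is no camera call; for the wrist camera it gives the pose at the moment of the call.
- r.hand_in(): hands the job in, once; it reports no verdict.
Trained networks look in the newest picture that a camera, given by its name, has taken for a name from the list of things; names that differ only in an ending like _2 or _b are one class to them, and where a whole thing is asked for, a point or a joint stands for the part that bears it (a point fixed in the world has none). Each returns a list of dicts, best first, with "p" (0 to 1); they miss things now and then, are a little off and sometimes report something else, mostly with a low value. They report only what shows in the picture. A call takes as long as a camera call. They do not tell look-alikes from the thing itself.
- r.spot_in(name, camera): "rect" ([left, top, width, height] in pixels, round what is visible of it).
- r.pinpoint(name, camera): "at" ([column, row] in pixels: a listed point, or the origin of a listed thing).
The state is a dict: "t": time; "joints": joint angles; "dq": joint speeds; "effort": joint torques, N m; "position": TCP position; "tcp_rot": TCP orientation; "wrist_force": force on the tool from outside, world axes, zero at the start; "torque": the same for the moment, N m; "width": finger opening in m.
Only numpy, scipy, OpenCV 4.12 (cv2) and the standard library are available. Lean on these libraries where they do the work, as an engineer would, in place of code of your own. Each camera call takes 0.05 s, during which the arm holds its last target.

## Working session

There is one attempt and no reset: what is moved stays moved. The work goes in short steps, Python scripts to look and compute and a shell command to move; the robot and the scene stay as the last step left them, time stands still between calls to the robot, and variables do not carry over. Pictures are saved under pics/ and viewed, and the job is handed in when it is done.

```bash
mkdir -p pics
cat > h.py <<'E'
import numpy as np, cv2
from scipy.spatial.transform import Rotation as R
from station import r
def cap(n,f):
    p,d=r.capture(n); cv2.imwrite('pics/'+f+'.png',p[:,:,::-1]); c=r.camera_params(n); return p,d,c
def w(c,d,u,v,z=None):
    K=R.from_rotvec(np.ravel(c['rvec'])).as_matrix(); t=np.ravel(c['tvec'])
    ray=K.T@np.array([(u-c['cx'])/c['fx'],(v-c['cy'])/c['fy'],1]); o=-K.T@t
    if z is None:
        return o+ray*d[int(round(v)),int(round(u))]
    return o+ray*((z-o[2])/ray[2])
def tool(dx):
    o=r.get_obs(); return R.from_rotvec(o['tcp_rot']).inv().apply(dx)
E
python3 - <<'E'
from h import *
o=r.get_obs(); print(o); print(R.from_rotvec(o['tcp_rot']).as_matrix().round(3))
for n in ['top','scene']:
    p,d,c=cap(n,n+'0')
    for k in ['case','latch_tab','cup','lid','cover_edge','big_knob1','gimbal_bracket','knob1']:
        print(n,k,[(np.round(x['at']),round(x['p'],2),w(c,d,*x['at']).round(3)) for x in r.pinpoint(k,n)[:4]])
E
```

```text
{'t': 0.0, 'joints': array([ 1.02149214e+00,  2.07398364e-01,  1.54292870e+00,  5.00639927e-06,
        1.39346340e+00, -1.50528218e-01]), 'dq': array([ 0.00152123,  0.00185885, -0.00014056, -0.00026439,  0.00091542,
        0.00222732]), 'effort': array([-8.78389401e-04, -3.70863390e+01, -2.81418943e+01,  6.95806649e-02,
        3.62177775e-02, -1.50168521e-04]), 'position': array([0.22287593, 0.52919578, 0.20431505]), 'tcp_rot': array([ 0.31122615,  1.54882497, -0.31448459]), 'wrist_force': array([-0.24546392, -0.78001611, -0.57535685]), 'torque': array([-0.03939385,  0.06491294,  0.02867994]), 'width': 0.0940337654997408}
[[-0.001  0.388  0.922]
 [-0.002  0.922 -0.388]
 [-1.    -0.002 -0.   ]]
top case [(array([248., 222.]), 0.63, array([0.498, 0.19 , 0.057]))]
top latch_tab [(array([250., 246.]), 0.57, array([0.437, 0.181, 0.071])), (array([375., 190.]), 0.57, array([ 0.587, -0.136,  0.012]))]
top cup [(array([420., 201.]), 0.96, array([ 0.56 , -0.257,  0.003])), (array([335., 180.]), 0.77, array([ 0.616, -0.03 ,  0.001]))]
top lid [(array([373., 195.]), 0.61, array([ 0.572, -0.1
[... 776 characters left out ...]
array([310., 300.]), 0.25, array([ 0.706, -0.166,  0.022]))]
scene cup [(array([328., 248.]), 0.96, array([ 0.63 , -0.049,  0.036])), (array([237., 287.]), 0.9, array([ 0.587, -0.27 ,  0.039])), (array([284., 261.]), 0.89, array([ 0.591, -0.149,  0.035]))]
scene lid [(array([288., 266.]), 0.96, array([ 0.595, -0.142,  0.012]))]
scene cover_edge [(array([358., 167.]), 0.63, array([0.476, 0.192, 0.059]))]
scene big_knob1 [(array([308., 299.]), 0.75, array([ 0.7  , -0.167,  0.021])), (array([263., 235.]), 0.63, array([ 0.483, -0.133,  0.021]))]
scene gimbal_bracket [(array([417., 156.]), 0.72, array([0.511, 0.411, 0.01 ]))]
scene knob1 [(array([415., 153.]), 0.46, array([0.5  , 0.413, 0.012]))]
```

View pics/top0.png

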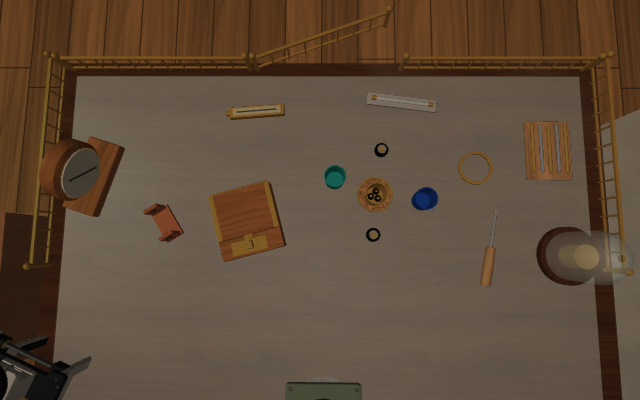

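View pics/scene0.png

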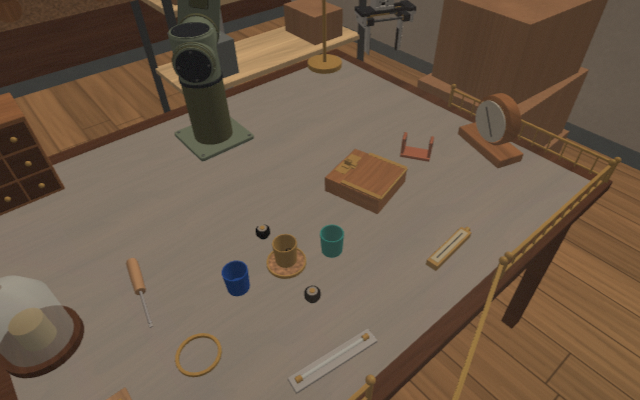

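Run:
```python
import cv2
p=cv2.imread('pics/top0.png')
a=cv2.resize(p[130:260,300:500],(800,520),interpolation=cv2.INTER_CUBIC);cv2.imwrite('pics/crop1.png',a)
a=cv2.resize(p[160:280,190:310],(600,600),interpolation=cv2.INTER_CUBIC);cv2.imwrite('pics/crop2.png',a)
```

```text
(no output)
```

View pics/crop1.png

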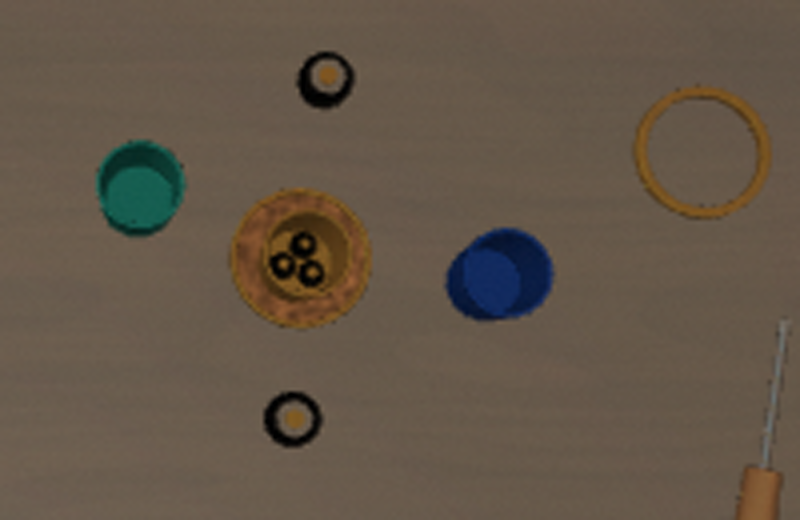

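View pics/crop2.png

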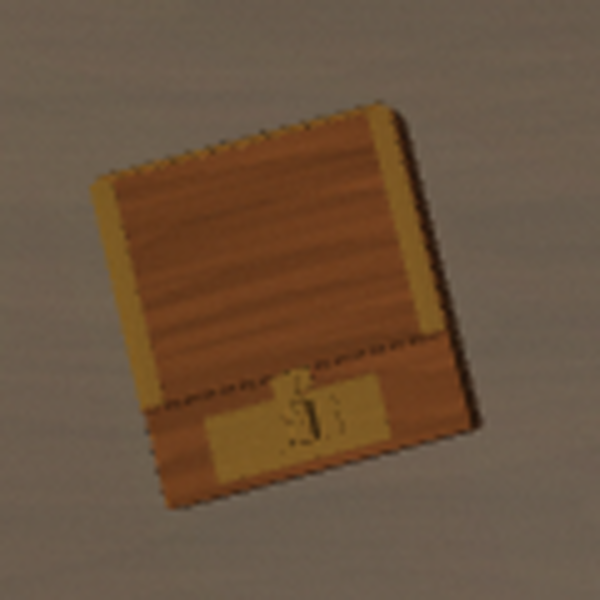

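The brass tumbler, holding three black knobs, is at top-camera pixel (375,195). The look-alikes are the teal cup at (335,178) and the blue cup at (425,199). The crop confirms the choice: it's brass, stands in the lid and holds three knobs. The latch is at about (250,245).

Run:
```python
from h import *
p,d,c=cap('top','top1')
print('lid',w(c,d,375.2,194.5,.01))
q=[(95,185),(383,104),(440,332),(150,408)]
P=[w(c,d,190+u/5-.4,160+v/5-.4,.056) for u,v in q]
for x in P: print(x.round(4))
e=P[1]-P[0];e2=P[2]-P[3];f=P[0]-P[3];g=P[1]-P[2]
print([np.linalg.norm(x).round(4) for x in (e,e2,f,g)],[np.degrees(np.arctan2(x[1],x[0])).round(1) for x in (e,e2,f,g)])
for u,v in [(172,507),(478,428)]: print(w(c,d,190+u/5-.4,160+v/5-.4,.05).round(4))
# height points 62+mm around latch
pts=[]
for v in range(225,262):
  for u in range(230,270):
    x=w(c,d,u,v)
    if x[2]>.062: pts.append(list(x)+[u,v])
print(np.round(pts,3))
# cup rim
pts=[w(c,d,u,v) for v in range(170,215) for u in range(350,400)]
pts=np.array([x for x in pts if x[2]>.055]);print(len(pts),pts.mean(0),pts.min(0),pts.max(0))
print(cv2.minEnclosingCircle(pts[:,:2].astype('f4')))
cs=r.camera_params('scene');p,d,cs=cap('scene','scene1')
pts=[]
for v in range(145,175):
  for u in range(330,365):
    x=w(cs,d,u,v)
    if .0645<x[2]<.075 : pts.append(list(x))
pts=np.array(pts);print(len(pts),pts.mean(0),pts.min(0),pts.max(0))
```

```text
lid [ 0.57534944 -0.1362431   0.01      ]
[0.5609 0.2941 0.056 ]
[0.6037 0.148  0.056 ]
[0.4875 0.1164 0.056 ]
[0.4481 0.2616 0.056 ]
[np.float64(0.1522), np.float64(0.1505), np.float64(0.1173), np.float64(0.1204)] [np.float64(-73.7), np.float64(-74.8), np.float64(16.1), np.float64(15.2)]
[0.3988 0.2502 0.05  ]
[0.4396 0.0969 0.05  ]
[[4.46e-01 3.00e-03 9.92e-01 2.48e+02 2.25e+02]
 [4.46e-01 3.00e-03 9.92e-01 2.65e+02 2.26e+02]
 [4.46e-01 3.00e-03 9.92e-01 2.36e+02 2.32e+02]
 [4.46e-01 3.00e-03 9.92e-01 2.43e+02 2.32e+02]
 [4.46e-01 3.00e-03 9.92e-01 2.66e+02 2.32e+02]
 [4.62e-01 1.96e-01 6.30e-02 2.45e+02 2.36e+02]
 [4.52e-01 1.83e-01 6.70e-02 2.50e+02 2.40e+02]
 [4.52e-01 1.81e-01 6.60e-02 2.51e+02 2.40e+02]
 [4.49e-01 1.90e-01 7.00e-02 2.47e+02 2.41e+02]
 [4.49e-01 1.87e-01 6.90e-02 2.48e+02 2.41e+02]
 [4.49e-01 1.85e-01 6.90e-02 2.49e+02 2.41e+02]
 [4.49e-01 1.83e-01 6.80e-02 2.50e+02 2.41e+02]
 [4.49e-01 1.80e-01 6.80e-02 2.51e+02 2.41e+02]
 [4.47e-01 1.90e-01 6.60e-02 2.47e+02 2.42e+02]
 [4.47e-01 1.88e-01 6.80e-02 2.48e+02 2.42e+02]
 [4.47e-01 1.85e-01 6.80e-02 2.49e+02 2.42e+
[... 1129 characters left out ...]
.30e-02 2.53e+02 2.46e+02]
 [4.34e-01 1.87e-01 6.70e-02 2.48e+02 2.47e+02]
 [4.34e-01 1.85e-01 6.70e-02 2.49e+02 2.47e+02]
 [4.35e-01 1.82e-01 6.90e-02 2.50e+02 2.47e+02]
 [4.35e-01 1.80e-01 6.70e-02 2.51e+02 2.47e+02]
 [4.35e-01 1.77e-01 6.80e-02 2.52e+02 2.47e+02]
 [4.32e-01 1.85e-01 6.70e-02 2.49e+02 2.48e+02]
 [4.32e-01 1.82e-01 6.60e-02 2.50e+02 2.48e+02]
 [4.46e-01 3.00e-03 9.92e-01 2.66e+02 2.57e+02]]
124 [ 0.56227273 -0.12217674  0.14725813] [ 0.44640823 -0.16029147  0.05514294] [0.60021969 0.00270796 0.99241175]
((0.5168417692184448, -0.07647241652011871), 0.10607364028692245)
31 [0.44238848 0.18137014 0.06819674] [0.43143968 0.1724559  0.06498914] [0.45098653 0.18942774 0.07084241]
```

```bash
cat >> h.py <<'E'
def down(a):
    a=np.radians(a);c,s=np.cos(a),np.sin(a); return np.array([[0,c,s],[0,s,-c],[-1,0,0]])
def go(p,Rt=None):
    o=r.get_obs(); R0=R.from_rotvec(o['tcp_rot']).as_matrix(); Rt=R0 if Rt is None else Rt
    print('turn',R.from_matrix(R0.T@Rt).as_rotvec().round(4),'shift',(R0.T@(np.array(p)-o['position'])).round(4),'t',round(o['t'],2))
E
python3 - <<'E'
from h import *
go((.448,.157,.13),down(105))
E
```

```text
turn [-0.6606 -0.     -0.    ] shift [ 0.0755 -0.2564  0.3519] t 1.0
```

```bash
python3 -m handwheel '[[[-0.2,0,0,0.01,-0.08,0.11,0],[-0.66,0,0,0.0755,-0.2564,0.3519,0],[-0.66,0,0,0.0755,-0.2564,0.3519,0],[-0.66,0,0,0.0755,-0.2564,0.3519,0],[-0.66,0,0,0.0755,-0.2564,0.3519,0],[-0.66,0,0,0.0755,-0.2564,0.3519,0],[-0.66,0,0,0.0755,-0.2564,0.3519,0],[-0.66,0,0,0.0755,-0.2564,0.3519,0],[-0.66,0,0,0.0755,-0.2564,0.3519,0],[-0.66,0,0,0.0755,-0.2564,0.3519,0],[-0.66,0,0,0.0755,-0.2564,0.3519,0],[-0.66,0,0,0.0755,-0.2564,0.3519,0],[-0.66,0,0,0.0755,-0.2564,0.3519,0],[-0.66,0,0,0.0755,-0.2564,0.3519,0]]]' 30
python3 - <<'E'
from h import *
p,d,c=cap('wrist','w1'); print([(x['at'],x['p'],w(c,d,*x['at'],.0675)) for x in r.pinpoint('latch_tab','wrist')])
go((.448,.157,.059),down(105))
E
```

```text
t: 2.4
position: [0.4475, 0.1583, 0.1303]
tcp_rot: [-0.207, 1.56, 0.207]
wrist_force: [0.2, 0.2, 0.4]
width: 0.0001
[([355.9, 210.5], 0.85, array([0.44109742, 0.18394645, 0.0675    ]))]
turn [ 0.0015  0.0005 -0.0001] shift [ 0.0712 -0.0011  0.    ] t 2.5
```

View pics/w1.png

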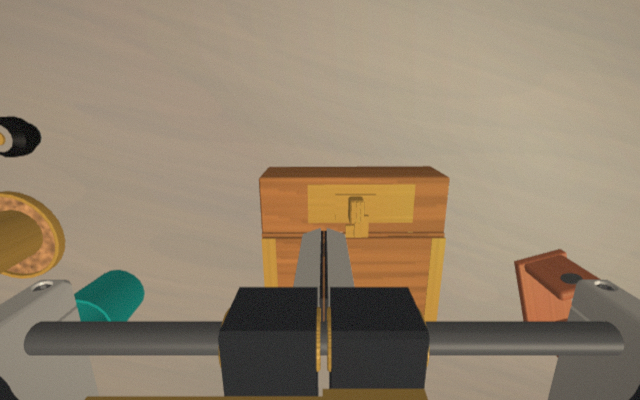

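The wrist view shows the latch tab at (356,210), at world (0.441, 0.184), which agrees with the other measurements. The closed fingers are at (325,240), just right of it from the robot. Next I'll check where the wrist camera sits relative to the cover's swing.

Run:
```python
from h import *
c=r.camera_params('wrist');K=R.from_rotvec(np.ravel(c['rvec'])).as_matrix();o=r.get_obs()
R0=R.from_rotvec(o['tcp_rot']).as_matrix()
print('cam in tool',R0.T@(-K.T@np.ravel(c['tvec'])-o['position']), o['joints'].round(2), 'axis',R0.T@K[2])
```

```text
cam in tool [-0.1792006   0.00065245 -0.08174067] [ 0.16  0.07  1.86  0.    1.21 -1.68] axis [ 9.60442152e-01 -3.93630510e-04  2.78479295e-01]
```

```bash
python3 -m handwheel '[[[0,0,0,0.04,-0.001,0,0],[0,0,0,0.071,-0.001,0,0],[0,0,0,0.071,-0.001,0,0],[0,0,0,0.071,0.006,0,0],[0,0,0,0.071,0.012,0,0],[0,0,0,0.071,0.017,0,0],[0,0,0,0.071,0.017,0,0]]]'
python3 - <<'E'
from h import *
p,d,c=cap('wrist','w2'); print([(x['at'],x['p'],w(c,d,*x['at'],.0675)) for x in r.pinpoint('latch_tab','wrist')])
print([(x['at'],x['p']) for x in r.pinpoint('cover_edge','wrist')])
E
```

```text
t: 3.2
position: [0.4446, 0.1756, 0.0609]
tcp_rot: [-0.207, 1.557, 0.208]
wrist_force: [0.7, -0.3, 1.4]
width: 0.0005
[([349.6, 248.1], 0.78, array([0.4404656 , 0.19083994, 0.0675    ]))]
[]
```

View pics/w2.png

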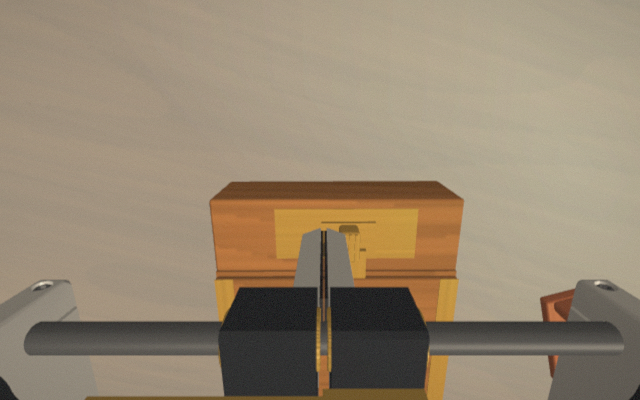

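The tab at (350,248) has moved about 6 mm and is touching the finger, so I'll push further.

```bash
python3 -m handwheel '[[[0,0,0,0.001,0.003,0,0],[0,0,0,0.001,0.006,0,0],[0,0,0,0.001,0.007,0,0],[0,0,0,0.001,0.007,0,0]]]'
python3 - <<'E'
from h import *
p,d,c=cap('scene','s2'); print([(x['at'],x['p'],w(c,d,*x['at'])) for x in r.pinpoint('cover_edge','scene')])
cv2.imwrite('pics/s2c.png',cv2.resize(p[60:260,260:480,::-1],(660,600)))
E
```

```text
t: 3.75
position: [0.4427, 0.1818, 0.0598]
tcp_rot: [-0.206, 1.557, 0.207]
wrist_force: [-0.7, -1.9, 5.0]
width: 0.0004
[([363.2, 151.2], 0.75, array([0.49643861, 0.18836827, 0.12654276]))]
```

View pics/s2c.png

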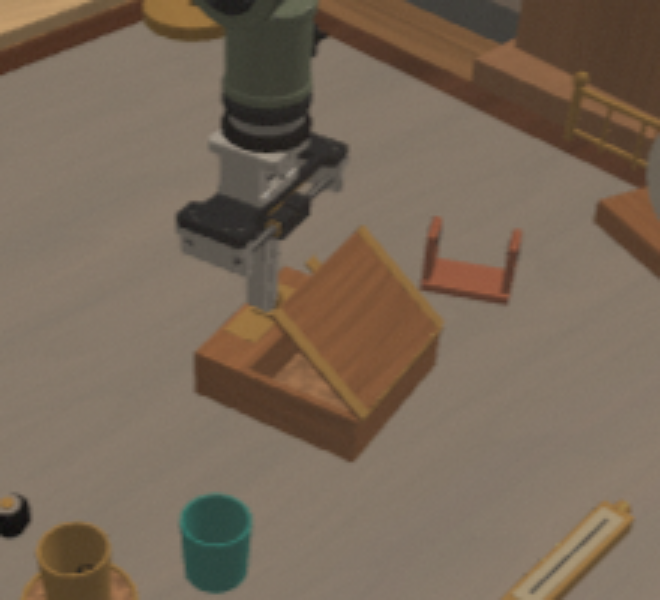

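The cover is springing open; its edge is already at z≈0.127. I'll move straight up, then pitch the tool and go towards the cup, so I can learn how the wrist behaves.

```bash
python3 -m handwheel '[[[0,0,0,-0.03,-0.002,-0.005,0],[0,0,0,-0.08,-0.002,-0.02,0],[0,0,0,-0.12,-0.002,-0.03,0],[0,0,0,-0.16,-0.05,-0.03,0.3],[0,0,0,-0.16,-0.1,-0.03,0.5],[0,0,0,-0.16,-0.15,-0.03,0.8],[0,0,0,-0.16,-0.2,-0.03,0.8],[0,0,0,-0.16,-0.25,-0.03,0.8],[0,0,0,-0.16,-0.30,-0.03,0.8],[0,0,0,-0.16,-0.30,-0.03,0.8]]]'
python3 - <<'E'
from h import *
o=r.get_obs();print(o['joints'].round(4),o['position'].round(4),o['tcp_rot'].round(3))
p,d,c=cap('scene','s3'); cv2.imwrite('pics/s3c.png',cv2.resize(p[60:260,260:480,::-1],(660,600)))
p,d,c=cap('wrist','w3')
E
```

```text
t: 4.85
position: [0.4919, -0.1202, 0.2188]
tcp_rot: [-0.203, 1.558, 0.202]
wrist_force: [-0.2, -0.0, -0.8]
width: 0.053
[-4.1170e-01  4.6500e-02  1.6928e+00  1.3000e-03  1.3992e+00 -2.2407e+00] [ 0.4919 -0.1202  0.2188] [-0.203  1.558  0.202]
```

View pics/s3c.png

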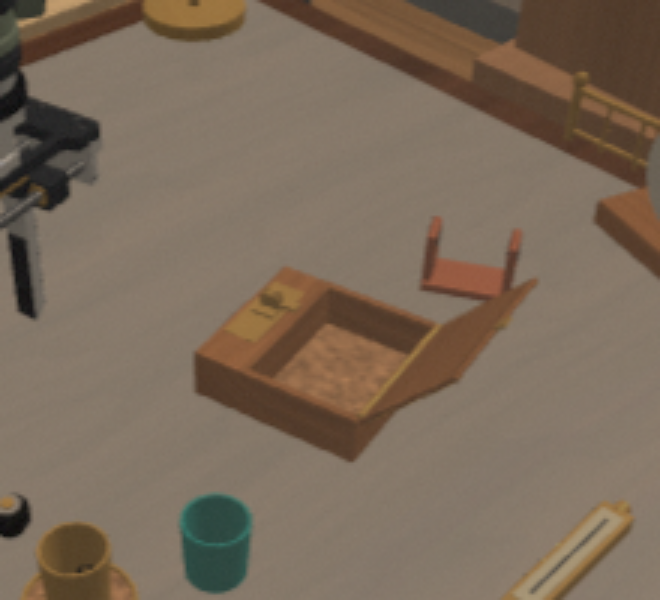

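```bash
cat >> h.py <<'E'
def pit(h,f,roll=0):
    h,f=np.radians([h,f]);x=np.array([np.cos(f)*np.cos(h),np.cos(f)*np.sin(h),-np.sin(f)]);y=np.array([-np.sin(h),np.cos(h),0])
    M=np.stack([x,y,np.cross(x,y)],1); return M@R.from_rotvec([np.radians(roll),0,0]).as_matrix()
E
python3 - <<'E'
from h import *
p,d,c=cap('top','top2')
print('mouth',w(c,d,376.1,193.9,.066))
p,d,c=cap('wrist','w4')
for n in ['cup','lid']:
  for x in r.spot_in(n,'wrist'): print(n,x)
  for x in r.pinpoint(n,'wrist'): print(n,x,w(c,d,*x['at'],.006 if n=='cup' else 0))
go((.575-.115*.94,-.136+.115*.342,.14),pit(-20,45))
E
```

```text
mouth [ 0.56953319 -0.13058818  0.066     ]
cup {'rect': [270.6, 212.6, 45.4, 61.2], 'p': 0.83}
cup {'rect': [159.5, 178.5, 65.7, 56.6], 'p': 0.79}
cup {'rect': [347.4, 260.1, 43.1, 55.2], 'p': 0.76}
cup {'at': [296.4, 230.6], 'p': 0.7} [ 0.5769234  -0.12721183  0.006     ]
cup {'at': [203.7, 195.3], 'p': 0.59} [ 0.56059104 -0.25276998  0.006     ]
lid {'rect': [259.0, 192.4, 68.7, 62.4], 'p': 0.97}
lid {'at': [292.3, 221.8], 'p': 0.36} [ 0.56866817 -0.13531748  0.        ]
turn [ 0.5818 -0.7565 -0.2427] shift [ 0.0795  0.0232 -0.0191] t 5.25
```

View pics/w4.png

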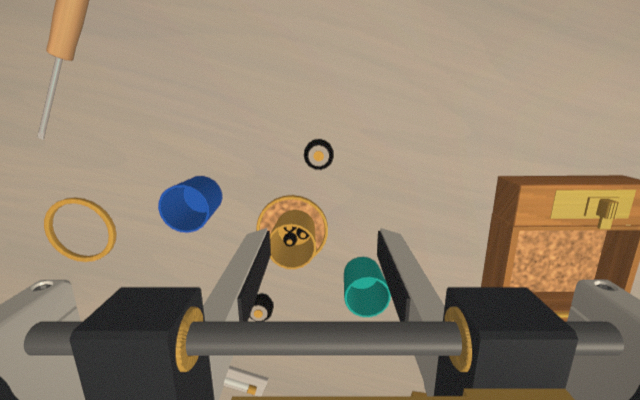

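The wrist view shows the brass cup's mouth at about (293,246) inside the lid at (292,227). The teal cup is at (366,287), the blue cup at (190,205) and the big knobs at (319,154) and (260,306).

```bash
python3 - <<'E'
from h import *
c=r.camera_params('wrist');print(w(c,None,293,246,.066),w(c,None,292.5,226,.01))
E
python3 -m handwheel '[[[0.09,-0.11,-0.04,0.01,0.003,-0.003,0.9],[0.58,-0.757,-0.243,0.08,0.023,-0.019,0.9],[0.58,-0.757,-0.243,0.08,0.023,-0.019,0.9],[0.58,-0.757,-0.243,0.08,0.023,-0.019,0.9],[0.58,-0.757,-0.243,0.08,0.023,-0.019,0.9],[0.58,-0.757,-0.243,0.08,0.023,-0.019,0.9],[0.58,-0.757,-0.243,0.08,0.023,-0.019,0.9],[0.58,-0.757,-0.243,0.08,0.023,-0.019,0.9],[0.58,-0.757,-0.243,0.08,0.023,-0.019,0.9],[0.58,-0.757,-0.243,0.08,0.023,-0.019,0.9]]]'
python3 - <<'E'
from h import *
o=r.get_obs();print(o['joints'].round(4),o['position'].round(4),R.from_rotvec(o['tcp_rot']).as_matrix().round(3));print(pit(-20,45).round(3))
E
```

```text
[ 0.57186467 -0.127334    0.066     ] [ 0.57141317 -0.13335757  0.01      ]
t: 6.25
position: [0.4675, -0.0967, 0.14]
tcp_rot: [0.135, 0.777, -0.329]
wrist_force: [0.0, -0.7, 0.4]
width: 0.0846
[-0.4264 -0.3754  2.4522  0.1995  0.2858 -1.82  ] [ 0.4675 -0.0967  0.14  ] [[ 0.665  0.339  0.665]
 [-0.241  0.941 -0.239]
 [-0.707 -0.001  0.707]]
[[ 0.664  0.342  0.664]
 [-0.242  0.94  -0.242]
 [-0.707  0.     0.707]]
```

```bash
cat > kin.py <<'E'
import numpy as np
from scipy.spatial.transform import Rotation as R
from scipy.optimize import least_squares
D=[([1.02149,.207398,1.542929,0,1.393463,-.150528],[.222876,.529196,.204315]),
([-.4117,.0465,1.6928,.0013,1.3992,-2.2407],[.4919,-.1202,.2188]),
([-.4264,-.3754,2.4522,.1995,.2858,-1.82],[.4675,-.0967,.14]),
([.16,.07,1.86,0,1.21,-1.68],[.4475,.1583,.1303])]
def fk(q,p):
    a0,h,a1,a2,L,lat,e=p
    A=R.from_euler('ZY',[q[0],q[1]]);B=A*R.from_euler('Y',q[2]);C=B*R.from_euler('ZYZ',q[3:6])
    x=R.from_euler('Z',q[0]).apply([a0,lat,h])+A.apply([0,0,a1])+B.apply([e,0,a2])+C.apply([0,0,L])
    M=C.as_matrix(); return x,M  # tool x = col2
P0=np.array([0,.3,.4,.4,.3,.085,0])
wt=[1,1,1,.05]
def res(p): return np.concatenate([np.concatenate([(fk(q,p)[0]-x)*k for (q,x),k in zip(D,wt)]),1e-4*(p-P0)])
s=least_squares(res,P0);P=s.x
if __name__=='__main__':
    print(P.round(4),[ (1000*(fk(q,P)[0]-x)).round(1) for q,x in D])
    for q,x in D: print(fk(q,P)[1].round(3))
E
python3 kin.py
```

```text
[2.000e-04 2.819e-01 4.553e-01 4.992e-01 3.418e-01 8.620e-02 9.370e-02] [array([-0.,  0., -0.]), array([-0., -0.,  0.]), array([ 0.,  0., -0.]), array([-0.1,  1.2,  0.8])]
[[-0.388 -0.922 -0.001]
 [-0.922  0.388 -0.002]
 [ 0.002  0.    -1.   ]]
[[ 0.255 -0.967  0.003]
 [-0.967 -0.255 -0.   ]
 [ 0.001 -0.003 -1.   ]]
[[-0.339 -0.665  0.665]
 [-0.941  0.239 -0.241]
 [ 0.001 -0.707 -0.707]]
[[ 0.266 -0.964  0.002]
 [-0.964 -0.266  0.   ]
 [ 0.    -0.002 -1.   ]]
```

```bash
cat > plan.py <<'E'
from kin import *
from h import pit
lo=np.array([-2.73,-.86,.23,-1.11,.08,-2.82]);hi=np.array([2.73,2.22,2.46,4.25,2.63,2.82])
def ik(x,M,seeds=None,n=12,rng=np.random.default_rng(0)):
    Mt=np.stack([-M[:,1],-M[:,2],M[:,0]],1);best=[]
    for k in range(n):
        q0=seeds[k] if seeds is not None and k<len(seeds) else rng.uniform(lo+.05,hi-.05)
        f=lambda q:(lambda a:np.r_[(a[0]-x)*5,(Mt.T@a[1]-np.eye(3)).ravel()])(fk(q,P))
        s=least_squares(f,np.clip(q0,lo+.01,hi-.01),bounds=(lo,hi))
        if s.cost<1e-6 and not any(np.abs(s.x-b).max()<.05 for b in best): best.append(s.x)
    return best
E
cat > a.py <<'E'
from plan import *
cup=np.array([.571,-.13,.042])
q=np.array([-.4264,-.3754,2.4522,.1995,.2858,-1.82])
for h in (-30,-20,-10):
  for f in (25,30,35,40,45,55):
    M=pit(h,f);b=ik(cup+.019*M[:,0],M,[q]);
    print('grasp',h,f,[x.round(2) for x in b])
E
cat > b.py <<'E'
from plan import *
ex=np.array([.966,.259,0]);cc=np.array([.5013,.1956,0])
for h in (0,15,30):
  for f in (20,28,35,42):
    M=pit(h,f,180);g=cc+ex*.06+np.array([0,0,.10])
    b=ik(g+.019*M[:,0],M,[np.array([.2,-.37,2.4,.1,.3,1.4])]);
    print('pour',h,f,[x.round(2) for x in b])
E
python3 a.py; python3 b.py
```

```text
grasp -30 25 [array([-0.22,  0.51,  2.28,  3.52,  0.8 ,  1.43])]
grasp -30 30 [array([-0.24,  0.43,  2.27,  3.57,  0.64,  1.37])]
grasp -30 35 [array([-0.25,  0.37,  2.25,  3.65,  0.47,  1.27])]
grasp -30 40 [array([-0.26,  0.32,  2.23,  3.82,  0.32,  1.09])]
grasp -30 45 [array([-0.28,  0.28,  2.19,  4.2 ,  0.2 ,  0.69])]
grasp -30 55 [array([-0.3 ,  0.25,  2.1 , -0.58,  0.23, -0.82])]
grasp -20 25 [array([-0.39,  0.5 ,  2.33,  3.08,  0.82,  1.59])]
grasp -20 30 [array([-0.39,  0.42,  2.31,  3.08,  0.64,  1.6 ])]
grasp -20 35 [array([-0.39,  0.35,  2.29,  3.06,  0.46,  1.62])]
grasp -20 40 [array([-0.39,  0.3 ,  2.26,  3.04,  0.29,  1.65])]
grasp -20 45 [array([-0.39,  0.26,  2.22,  2.93,  0.13,  1.75])]
grasp -20 55 [array([-0.38,  0.23,  2.12,  0.11,  0.18, -1.7 ])]
grasp -10 25 [array([-0.57,  0.5 ,  2.33,  2.66,  0.85,  1.73])]
grasp -10 30 [array([-0.55,  0.41,  2.32,  2.61,  0.68,  1.81])]
grasp -10 35 [array([-0.54,  0.34,  2.3 ,  2.51,  0.52,  1.92])]
grasp -10 40 [array([-0.52,  0.29,  2.27,  2.34,  0.37,  2.11])]
grasp -10 45 [array([-0.5 ,  0.26,  2.23,  1.98,  0.25,  2.49])]
grasp -10 55 [array([-0.46,  0.23,  2.12,  0.71,  0.25, -2.5 ])]
pour 0 20 [array([ 0.43,  0.41,  2.27,  3.71,  0.81, -1.83])]
pour 0 28 [array([ 0.4 ,  0.3 ,  2.25,  3.85,  0.57, -1.99])]
pour 0 35 [array([ 0.38,  0.22,  2.22,  4.12,  0.38, -2.28])]
pour 0 42 []
pour 15 20 [array([ 0.17,  0.38,  2.35,  3.02,  0.81, -1.52])]
pour 15 28 [array([ 0.17,  0.25,  2.32,  2.98,  0.52, -1.48])]
pour 15 35 [array([ 0.18,  0.18,  2.28,  2.89,  0.28, -1.38])]
pour 15 42 []
pour 30 20 [array([-0.09,  0.38,  2.34,  2.37,  0.89, -1.26])]
pour 30 28 [array([-0.06,  0.26,  2.31,  2.22,  0.65, -1.06])]
pour 30 35 [array([-0.02,  0.18,  2.27,  1.96,  0.48, -0.77])]
pour 30 42 [array([ 0.01,  0.14,  2.21,  1.51,  0.37, -0.29])]
```

```bash
cat > c.py <<'E'
from plan import *
from scipy.spatial.transform import Slerp
q=np.array([-.4264,-.3754,2.4522,.1995,.2858,-1.82])
cup=np.array([.571,-.13,.042]);ex=np.array([.966,.259,0]);ey=np.array([-.259,.966,0]);cc=np.array([.5013,.1956,0])
g=lambda p,h,f,ro:(np.array(p)+.019*pit(h,f)[:,0],pit(h,f,ro))
def hd(h): a=np.radians(h);return np.array([np.cos(a),np.sin(a),0])
H=-10
def back(d,f,h=H): return cup-d*pit(h,f)[:,0]
pour=cc+.05*ex+.028*ey+[0,0,.125]
W=[('roll100',g([.48,-.09,.2],H,65,100)),('roll180',g([.48,-.09,.2],H,65,180)),
('pre',g(back(.09,40),H,40,180)),('grasp',g(cup,H,40,180)),('lift',g(cup+[0,0,.12],H,40,180)),
('over',g(pour+[0,0,.03],12,32,180)),('pour90',g(pour,12,30,270)),('pour150',g(pour,12,30,330))]
x,M=fk(q,P);M=np.stack([M[:,2],-M[:,0],-M[:,1]],1)
for n,(xt,Mt) in W:
    S=Slerp([0,1],R.from_matrix([M,Mt]));jm=0;tr=[]
    N=20
    for k in range(1,N+1):
        b=ik(x+(xt-x)*k/N,S(k/N).as_matrix(),[q],1)
        if not b: print('FAIL',n,k/N);break
        jm=max(jm,np.abs(b[0]-q).max());q=b[0];tr.append(q)
    tr=np.array(tr) if tr else np.zeros((1,6));print(n,q.round(2),'maxstep',round(jm,2),'min j5',tr[:,4].min().round(2),'max j3',tr[:,2].max().round(2));x,M=xt,Mt
E
python3 c.py
```

```text
roll100 [-0.44 -0.25  2.1   0.14  0.87 -0.16] maxstep 0.19 min j5 0.31 max j3 2.43
roll180 [-0.44 -0.25  2.1   0.14  0.87  1.24] maxstep 0.07 min j5 0.87 max j3 2.1
pre [-0.61 -0.03  2.43  1.79  0.33 -0.52] maxstep 0.19 min j5 0.3 max j3 2.43
grasp [-0.52  0.29  2.27  2.34  0.37 -1.03] maxstep 0.04 min j5 0.33 max j3 2.42
lift [-0.52 -0.05  2.24  1.19  0.28  0.17] maxstep 0.07 min j5 0.26 max j3 2.27
over [ 0.31  0.04  2.29  3.56  0.21 -1.92] maxstep 0.23 min j5 0.11 max j3 2.35
pour90 [ 0.31  0.15  2.31  3.39  0.37 -0.18] maxstep 0.1 min j5 0.22 max j3 2.31
pour150 [0.31 0.15 2.31 3.39 0.37 0.87] maxstep 0.05 min j5 0.37 max j3 2.31
```

Run:
```python
from h import *
M=pit(-10,65,100);go(np.array([.48,-.09,.2])+.019*M[:,0],M)
```

```text
turn [ 1.5839  0.3348 -0.2259] shift [-0.018   0.0119  0.0426] t 6.25
```

```bash
python3 -m handwheel '[[[0.13,0.03,-0.02,-0.002,0.001,0.01,0.8],[1.584,0.335,-0.226,-0.018,0.012,0.043,0.8],[1.584,0.335,-0.226,-0.018,0.012,0.043,0.8],[1.584,0.335,-0.226,-0.018,0.012,0.043,0.8],[1.584,0.335,-0.226,-0.018,0.012,0.043,0.8],[1.584,0.335,-0.226,-0.018,0.012,0.043,0.8],[1.584,0.335,-0.226,-0.018,0.012,0.043,0.8],[1.584,0.335,-0.226,-0.018,0.012,0.043,0.8],[1.584,0.335,-0.226,-0.018,0.012,0.043,0.8],[1.584,0.335,-0.226,-0.018,0.012,0.043,0.8],[1.584,0.335,-0.226,-0.018,0.012,0.043,0.8],[1.584,0.335,-0.226,-0.018,0.012,0.043,0.8]]]' 25
python3 - <<'E'
from h import *
print(r.get_obs()['joints'].round(3))
M=pit(-10,65,180);go(np.array([.48,-.09,.2])+.019*M[:,0],M)
E
```

```text
t: 7.45
position: [0.4889, -0.092, 0.1837]
tcp_rot: [1.631, 0.694, -1.106]
wrist_force: [-0.4, -0.2, 0.5]
width: 0.0754
[-0.438 -0.245  2.101  0.146  0.87  -0.155]
turn [ 1.3916e+00 -1.0000e-04  1.4000e-03] shift [ 0.0003 -0.0014 -0.0002] t 7.45
```

```bash
python3 -m handwheel '[[[0.14,0,0,0,0,0,0.8],[1.392,0,0,0,0,0,0.8],[1.392,0,0,0,0,0,0.8],[1.392,0,0,0,0,0,0.8],[1.392,0,0,0,0,0,0.8],[1.392,0,0,0,0,0,0.8],[1.392,0,0,0,0,0,0.8],[1.392,0,0,0,0,0,0.8],[1.392,0,0,0,0,0,0.8],[1.392,0,0,0,0,0,0.8],[1.392,0,0,0,0,0,0.8]]]'
python3 - <<'E'
from h import *
print(r.get_obs()['joints'].round(3))
p,d,c=cap('wrist','w5')
M=pit(-10,40,180);cup=np.array([.571,-.13,.042]);go(cup-.071*M[:,0],M)
E
```

```text
t: 8.55
position: [0.4892, -0.0924, 0.1838]
tcp_rot: [-2.562, 0.223, 1.634]
wrist_force: [0.6, -0.4, 0.2]
width: 0.0751
[-0.439 -0.244  2.099  0.146  0.871  1.236]
turn [0.0006 0.4376 0.0013] shift [0.101  0.023  0.0108] t 8.6
```

View pics/w5.png

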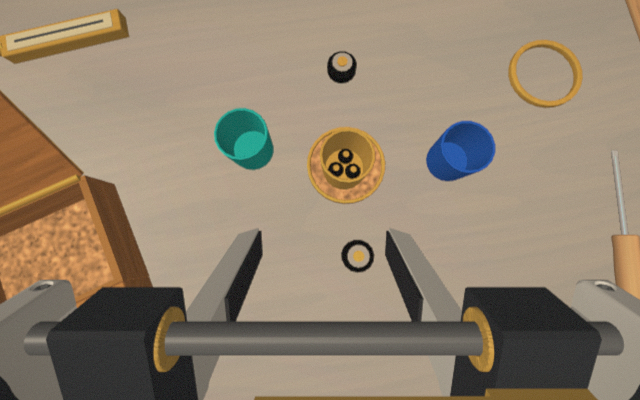

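The wrist view shows the lid centred near (346,166) and the cup mouth near (347,155), with knobs inside. The big knobs are at (342,67) and (358,256), and the teal and blue cups are on either side.

Run:
```python
from h import *
p=cv2.imread('pics/w5.png');cv2.imwrite('pics/w5c.png',cv2.resize(p[110:220,290:400],(660,660)[:2],interpolation=cv2.INTER_CUBIC)[:600])
c=r.camera_params('wrist')
print('mouth',w(c,None,347,155,.066),'lid',w(c,None,346,166,.01))
for n in ['cup','lid']:
  for x in r.pinpoint(n,'wrist'): print(n,x,w(c,None,*x['at'],.006 if n=='cup' else 0))
```

```text
mouth [ 0.5719744  -0.13079332  0.066     ] lid [ 0.57404259 -0.13412044  0.01      ]
cup {'at': [344.2, 167.9], 'p': 0.77} [ 0.57305272 -0.13202141  0.006     ]
cup {'at': [447.7, 158.9], 'p': 0.64} [ 0.56246351 -0.25700658  0.006     ]
cup {'at': [252.9, 150.0], 'p': 0.62} [ 0.61400637 -0.02712263  0.006     ]
```

View pics/w5c.png

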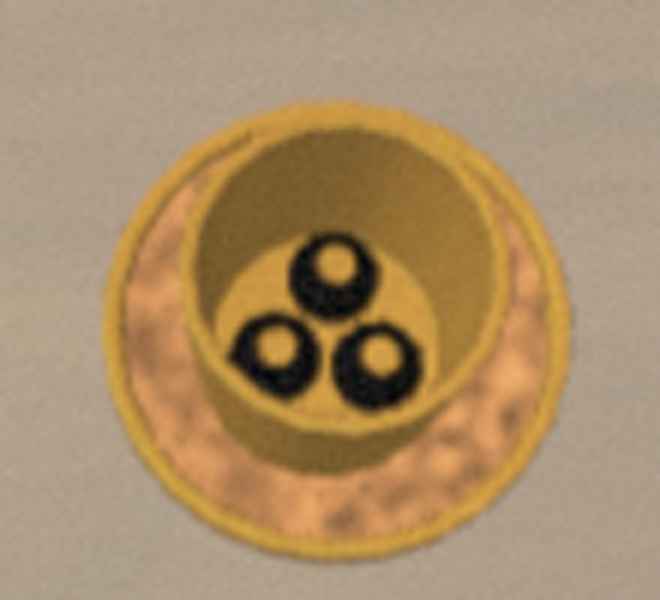

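```bash
python3 -m handwheel '[[[0,0.05,0,0.012,0.003,0.001,0.8],[0,0.438,0,0.101,0.023,0.011,0.8],[0,0.438,0,0.101,0.023,0.011,0.8],[0,0.438,0,0.101,0.023,0.011,0.8],[0,0.438,0,0.101,0.023,0.011,0.8],[0,0.438,0,0.101,0.023,0.011,0.8],[0,0.438,0,0.101,0.023,0.011,0.8],[0,0.438,0,0.101,0.023,0.011,0.8],[0,0.438,0,0.101,0.023,0.011,0.8],[0,0.438,0,0.101,0.023,0.011,0.8],[0,0.438,0,0.101,0.023,0.011,0.8],[0,0.438,0,0.101,0.023,0.011,0.8],[0,0.438,0,0.101,0.023,0.011,0.8],[0,0.438,0,0.101,0.023,0.011,0.8]]]'
python3 - <<'E'
from h import *
print(r.get_obs()['joints'].round(3))
p,d,c=cap('wrist','w6')
M=pit(-10,40,180);cup=np.array([.572,-.131,.042]);go(cup+.019*M[:,0],M)
E
```

```text
t: 10.1
position: [0.5179, -0.1206, 0.0883]
tcp_rot: [-2.888, 0.25, 1.048]
wrist_force: [0.4, -0.0, 0.6]
width: 0.0753
[-0.608 -0.033  2.426  1.792  0.338 -0.524]
turn [ 0.0009 -0.0016  0.0014] shift [ 0.091  0.001 -0.   ] t 10.15
```

View pics/w6.png

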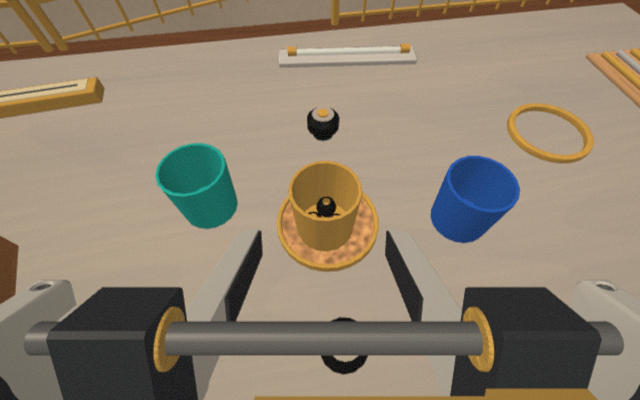

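The cup at (326,205) is centred between the fingers, so I'll move in and close.

```bash
python3 -m handwheel '[[[0,0,0,0.02,0,0,0.8],[0,0,0,0.045,0.0005,0,0.8],[0,0,0,0.07,0.001,0,0.8],[0,0,0,0.091,0.001,0,0.8],[0,0,0,0.091,0.001,0,0.8],[0,0,0,0.091,0.001,0,0.5],[0,0,0,0.091,0.001,0,0.5],[0,0,0,0.091,0.001,0,0.5],[0,0,0,0.091,0.001,0,0.5],[0,0,0,0.091,0.001,0,0.5]]]' 25
python3 - <<'E'
from h import *
o=r.get_obs();print(o['joints'].round(3),o['width'])
p,d,c=cap('wrist','w7')
go(o['position']+[0,0,.05])
E
```

```text
t: 11.15
position: [0.5862, -0.1336, 0.0306]
tcp_rot: [-2.889, 0.251, 1.047]
wrist_force: [-4.4, -0.2, 5.3]
width: 0.0547
[-0.52   0.293  2.265  2.333  0.37  -1.025] 0.05471985139900718
turn [0. 0. 0.] shift [-0.0321  0.     -0.0383] t 11.2
```

View pics/w7.png

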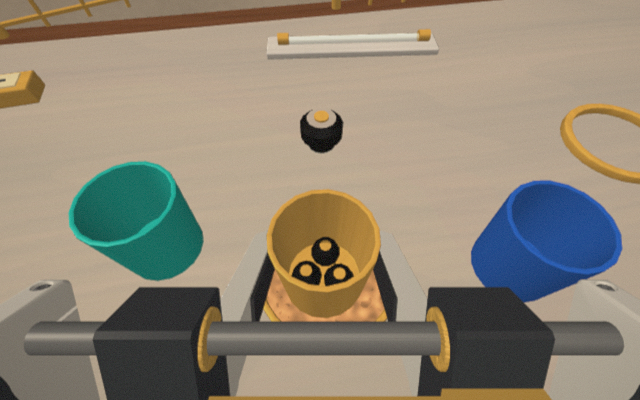

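```bash
python3 -m handwheel '[[[0,0,0,-0.007,0,-0.0075,0.5],[0,0,0,-0.02,0,-0.023,0.5],[0,0,0,-0.035,0,-0.042,0.5],[0,0,0,-0.051,0,-0.061,0.5],[0,0,0,-0.058,0,-0.069,0.5],[0,0,0,-0.058,0,-0.069,0.5]]]' 30
cat > d.py <<'E'
from plan import *
from h import r
from scipy.spatial.transform import Slerp
ex=np.array([.966,.259,0]);ey=np.array([-.259,.966,0]);cc=np.array([.5013,.1956,0])
o=r.get_obs();Q=o['joints'];print(Q.round(3),o['width'],o['position'].round(4),(fk(Q,P)[0]-o['position']).round(4),o['t'])
g=lambda p,h,f,ro:(np.array(p)+.019*pit(h,f)[:,0],pit(h,f,ro))
for h in (10,15,20,25,30,35):
  for f in (28,34):
   for ty in (.028,):
    pour=cc+.05*ex+ty*ey+[0,0,.125];q=Q.copy();s=''
    W=[('over',g(pour+[0,0,.03],h,f,180)),('p90',g(pour,h,f,270)),('p150',g(pour,h,f,335))]
    x,M=fk(q,P);M=np.stack([M[:,2],-M[:,0],-M[:,1]],1)
    for n,(xt,Mt) in W:
      S=Slerp([0,1],R.from_matrix([M,Mt]));jm=0;tr=[];N=12
      for k in range(1,N+1):
        b=ik(x+(xt-x)*k/N,S(k/N).as_matrix(),[q],1)
        if not b: s+='FAIL';break
        jm=max(jm,np.abs(b[0]-q).max());q=b[0];tr.append(q)
      if s.endswith('FAIL'):break
      tr=np.array(tr);s+=f' {n} {q.round(2)} step {jm:.2f} j5 {tr[:,4].min():.2f} j3 {tr[:,2].max():.2f}';x,M=xt,Mt
    print(h,f,s)
E
python3 d.py
```

```text
t: 11.8
position: [0.5869, -0.1341, 0.1233]
tcp_rot: [-2.894, 0.251, 1.042]
wrist_force: [0.4, 0.7, -2.3]
width: 0.0549
[-0.521  0.022  2.257  1.523  0.265 -0.18 ] 0.05489105154179917 [ 0.5869 -0.1341  0.1233] [ 0.0002 -0.0001  0.0001] 11.8
10 28  over [ 0.35  0.08  2.31  3.59  0.36 -1.91] step 0.25 j5 0.20 j3 2.37 p90 [ 0.35  0.18  2.31  3.5   0.45 -0.24] step 0.14 j5 0.37 j3 2.31 p150 [0.35 0.18 2.31 3.5  0.45 0.89] step 0.09 j5 0.45 j3 2.31
10 34  over [ 0.34  0.03  2.27  3.96  0.18 -2.29] step 0.43 j5 0.09 j3 2.34 p90 [ 0.34  0.12  2.27  3.7   0.26 -0.45] step 0.16 j5 0.19 j3 2.27 p150 [0.34 0.12 2.27 3.7  0.26 0.68] step 0.09 j5 0.26 j3 2.27
15 28  over [ 0.27  0.06  2.33  3.15  0.33 -1.58] step 0.17 j5 0.24 j3 2.38 p90 [ 0.27  0.16  2.33  3.15  0.43 -0.  ] step 0.13 j5 0.34 j3 2.33 p150 [0.27 0.16 2.33 3.15 0.43 1.13] step 0.09 j5 0.43 j3 2.33
15 34  over [ 0.26  0.01  2.28  3.16  0.13 -1.59] step 0.25 j5 0.12 j3 2.34 p90 [ 0.26  0.1   2.29  3.15  0.23 -0.01] step 0.13 j5 0.14 j3 2.29 p150 [0.26 0.1  2.29 3.15 0.23 1.13] step 0.09 j5 0.23 j3 2.29
20 28  over [ 0.18  0.05  2.34 
[... 900 characters left out ...]
52 j3 2.34 p150 [0.02 0.16 2.34 2.24 0.57 1.7 ] step 0.09 j5 0.57 j3 2.34
30 34  over [ 0.05  0.01  2.29  1.76  0.4  -0.48] step 0.05 j5 0.29 j3 2.34 p90 [0.05 0.1  2.3  1.97 0.42 0.86] step 0.11 j5 0.40 j3 2.30 p150 [0.05 0.1  2.3  1.97 0.42 1.99] step 0.09 j5 0.42 j3 2.30
35 28  over [-0.05  0.07  2.32  1.91  0.61 -0.76] step 0.08 j5 0.30 j3 2.37 p90 [-0.05  0.17  2.32  2.04  0.65  0.66] step 0.12 j5 0.61 j3 2.32 p150 [-0.05  0.17  2.32  2.04  0.65  1.79] step 0.09 j5 0.65 j3 2.32
35 34  over [-0.01  0.02  2.27  1.63  0.51 -0.45] step 0.05 j5 0.30 j3 2.34 p90 [-0.01  0.11  2.28  1.8   0.52  0.93] step 0.12 j5 0.51 j3 2.28 p150 [-0.01  0.11  2.28  1.8   0.52  2.07] step 0.09 j5 0.52 j3 2.28
```

```bash
cat > e.py <<'E'
from h import *
ex=np.array([.966,.259,0]);ey=np.array([-.259,.966,0]);cc=np.array([.5013,.1956,0])
ax0=pit(-10,40,180).T@np.array([0,0,1.]) # cup axis in tool
off=.006 # grasp ht .042; foot at .006 -> grasp 36mm above foot
import itertools
def rep(g,h,f,ro):
    M=pit(h,f,180+ro);a=M@ax0;tilt=np.degrees(np.arccos(a[2]))
    C=lambda p:np.array([(p-cc)@ex,(p-cc)@ey,p[2]])*1000
    m=g+.024*a; d=-np.array([0,0,1])+a[2]*a; d=d/np.linalg.norm(d) if np.linalg.norm(d)>1e-6 else d
    rim=m+.0285*d; foot=g-.036*a; 
    box=np.array([g+M@np.array([x,y,z]) for x in (-.078,-.2) for y in (-.0885,.0885) for z in (-.0375,.0375)])
    fing=np.array([g+M@np.array([x,y,z]) for x in (-.078,.019) for y in (-.043,.043) for z in (-.008,.008)])
    cam=g+M@np.array([-.16,0,-.082])
    b=box[box[:,2].argmin()];ff=fing[fing[:,2].argmin()]
    print(ro,'tilt',tilt.round(0),'rim',C(rim).round(0),'mouth',C(m).round(0),'foot',C(foot).round(0),'box',C(b).round(0),'fing',C(ff).round(0),'cam',C(cam).round(0))
import sys
g=cc+float(sys.argv[1])*ex+float(sys.argv[2])*ey+[0,0,float(sys.argv[3])]
for ro in (0,40,70,90,105,120,135,150,165): rep(g,float(sys.argv[4]),float(sys.argv[5]),ro)
E
python3 e.py .05 .028 .125 25 28
```

```text
0 tilt 12.0 rim [ 18.  22. 143.] mouth [ 45.  27. 148.] foot [57. 29. 90.] box [-51. 100. 129.] fing [ 55.  73. 109.] cam [-51.  10. 273.]
40 tilt 35.0 rim [ 37.  -7. 128.] mouth [ 45.  15. 145.] foot [57. 47. 95.] box [-50. -34.  86.] fing [56.  1. 86.] cam [-51. -43. 256.]
70 tilt 58.0 rim [ 37.  -5. 114.] mouth [ 43.   9. 138.] foot [ 61.  56. 106.] box [-63.  13.  77.] fing [48. 20. 78.] cam [-63. -70. 225.]
90 tilt 72.0 rim [ 36.  -0. 105.] mouth [ 40.   8. 132.] foot [ 65.  59. 114.] box [-65.  46.  83.] fing [48. 20. 78.] cam [-75. -77. 200.]
105 tilt 83.0 rim [ 36.   5. 100.] mouth [ 37.   8. 128.] foot [ 69.  58. 120.] box [-60.  -5.  78.] fing [46. 31. 78.] cam [-85. -76. 181.]
120 tilt 92.0 rim [36. 10. 96.] mouth [ 35.   9. 124.] foot [ 72.  56. 126.] box [-64.  20.  77.] fing [45. 42. 80.] cam [-96. -70. 164.]
135 tilt 100.0 rim [36. 15. 93.] mouth [ 33.  12. 121.] foot [ 76.  52. 131.] box [-65.  44.  83.] fing [46. 52. 84.] cam [-106.  -58.  149.]
150 tilt 106.0 rim [38. 20. 91.] mouth [ 31.  15. 118.] foot [ 79.  47. 135.] box [-63.  67.  94.] fing [48. 61. 91.] cam [-115.  -43.  137.]
165 tilt 111.0 rim [38. 23. 90.] mouth [ 29.  20. 117.] foot [ 81.  41. 138.] box [-58.  86. 109.] fing [51. 68. 99.] cam [-122.  -24.  130.]
```

Run:
```python
from h import *
ex=np.array([.966,.259,0]);ey=np.array([-.259,.966,0]);cc=np.array([.5013,.1956,0])
M=pit(25,28,180);g=cc+.05*ex+.03*ey+[0,0,.155];go(g+.019*M[:,0],M)
```

```text
turn [-0.3368  0.1968 -0.5079] shift [-0.0878 -0.3679  0.0418] t 11.8
```

```bash
python3 -m handwheel '[[[-0.01,0.005,-0.015,-0.008,-0.01,-0.003,0.5],[-0.03,0.02,-0.05,-0.02,-0.035,0.0,0.5],[-0.06,0.035,-0.09,-0.03,-0.07,0.004,0.5],[-0.1,0.058,-0.15,-0.04,-0.11,0.01,0.5],[-0.14,0.08,-0.21,-0.05,-0.15,0.016,0.5],[-0.18,0.105,-0.27,-0.06,-0.195,0.021,0.5],[-0.22,0.13,-0.33,-0.066,-0.24,0.026,0.5],[-0.26,0.15,-0.39,-0.073,-0.28,0.032,0.5],[-0.29,0.17,-0.44,-0.079,-0.32,0.036,0.5],[-0.32,0.187,-0.48,-0.084,-0.35,0.04,0.5],[-0.337,0.197,-0.508,-0.088,-0.368,0.042,0.5],[-0.337,0.197,-0.508,-0.088,-0.368,0.042,0.5],[-0.337,0.197,-0.508,-0.088,-0.368,0.042,0.5]]]'
python3 - <<'E'
from h import *
o=r.get_obs();print(o['joints'].round(3),o['width'])
p,d,c=cap('wrist','w8');p,d,c=cap('scene','s8');cv2.imwrite('pics/s8c.png',cv2.resize(p[60:260,260:480,::-1],(660,600)))
ex=np.array([.966,.259,0]);ey=np.array([-.259,.966,0]);cc=np.array([.5013,.1956,0])
M=pit(25,28,260);g=cc+.05*ex+.03*ey+[0,0,.13];go(g+.019*M[:,0],M)
E
```

```text
t: 13.1
position: [0.5558, 0.2442, 0.1441]
tcp_rot: [2.879, 0.637, -0.723]
wrist_force: [0.3, 1.0, -1.4]
width: 0.0549
[ 0.107  0.054  2.344  2.373  0.421 -1.008] 0.054889416716923725
turn [ 1.3957e+00  3.0000e-04 -2.5000e-03] shift [ 0.0121 -0.0006  0.0208] t 13.2
```

View pics/s8c.png

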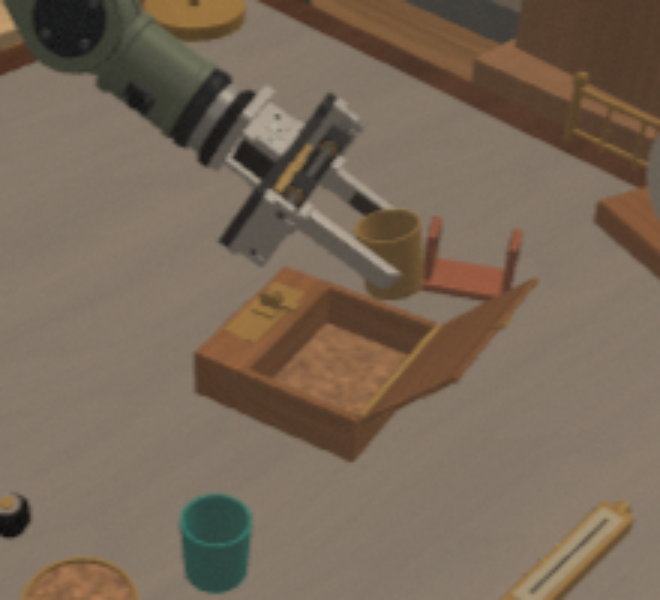

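View pics/w8.png

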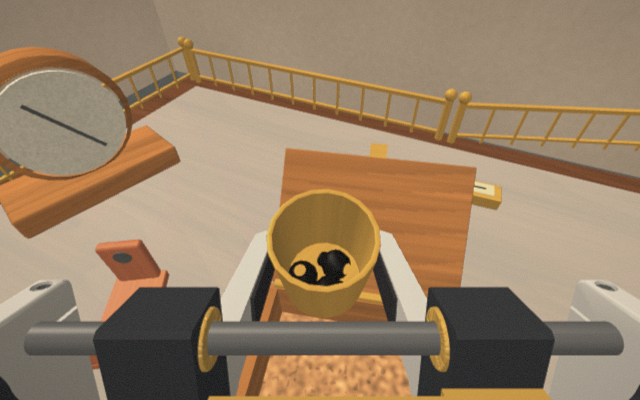

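The cup is held over the back of the tray and the knobs are still inside at (325,265). I'll roll first to about 65° of tilt, where the knobs should stay in, and check.

```bash
python3 -m handwheel '[[[0.07,0,0,0.001,0,0.002,0.5],[0.2,0,0,0.003,0,0.005,0.5],[0.33,0,0,0.005,0,0.008,0.5],[0.47,0,0,0.007,0,0.011,0.5],[0.6,0,0,0.009,0,0.014,0.5],[0.74,0,0,0.01,0,0.017,0.5],[0.87,0,0,0.011,0,0.019,0.5],[1.0,0,0,0.012,0,0.021,0.5],[1.12,0,0,0.012,0,0.021,0.5],[1.22,0,0,0.012,0,0.021,0.5],[1.3,0,0,0.012,0,0.021,0.5],[1.36,0,0,0.012,0,0.021,0.5],[1.396,0,0,0.012,0,0.021,0.5],[1.396,0,0,0.012,0,0.021,0.5]]]'
python3 - <<'E'
from h import *
o=r.get_obs();print(o['joints'].round(3),o['width'])
p,d,c=cap('wrist','w9');p,d,c=cap('scene','s9');cv2.imwrite('pics/s9c.png',cv2.resize(p[60:260,260:480,::-1],(660,600)))
E
```

```text
t: 14.6
position: [0.5574, 0.2428, 0.1209]
tcp_rot: [-1.784, -0.016, 0.741]
wrist_force: [-0.8, -0.5, -2.9]
width: 0.0549
[0.105 0.134 2.344 2.485 0.483 0.265] 0.054904479552174076
```

View pics/s9c.png

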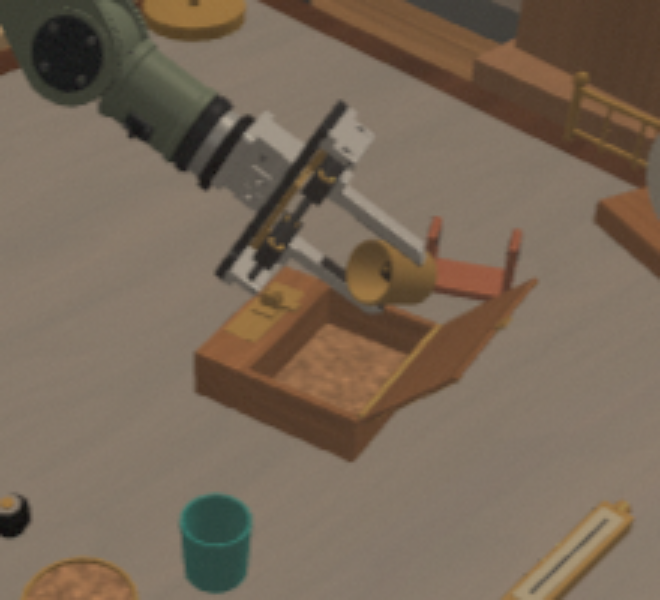

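View pics/w9.png

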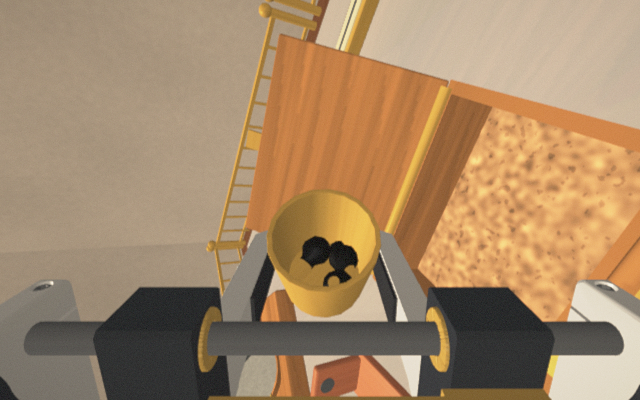

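Run:
```python
from h import *
ex=np.array([.966,.259,0]);ey=np.array([-.259,.966,0]);cc=np.array([.5013,.1956,0])
p,d,c=cap('scene','s10')
for n,u,v in [('rimL',348,275),('rimbot',362,305),('rimtop',378,242),('tray near-left corner',330,292),('latch',272,300),('tray corner rim right-hinge',352,418),('case corner latch-right',197,355)]:
    uu,vv=260+u/3,60+v/3
    x=w(c,d,uu,vv); 
    print(n,((x-cc)@ex*1000).round(),((x-cc)@ey*1000).round(),(x[2]*1000).round())
```

```text
rimL 21.0 14.0 124.0
rimbot 39.0 11.0 101.0
rimtop 44.0 19.0 166.0
tray near-left corner -28.0 76.0 45.0
latch -54.0 11.0 66.0
tray corner rim right-hinge 80.0 -72.0 49.0
case corner latch-right -77.0 -80.0 52.0
```

The depth readings agree with the model: the cup's lower rim is at case (39, 11) mm and z=0.10, over the tray. I'll roll slowly to spill the knobs.

```bash
python3 -m handwheel '[[[0.06,0,0,0,0,0,0.5],[0.12,0,0,0,0,0,0.5],[0.18,0,0,0,0,0,0.5],[0.24,0,0,0,0,0,0.5],[0.3,0,0,0,0,0,0.5],[0.35,0,0,0,0,0,0.5],[0.4,0,0,0,0,0,0.5],[0.44,0,0,0,0,0,0.5],[0.48,0,0,0,0,0,0.5],[0.52,0,0,0,0,0,0.5],[0.56,0,0,0,0,0,0.5],[0.6,0,0,0,0,0,0.5],[0.64,0,0,0,0,0,0.5],[0.68,0,0,0,0,0,0.5],[0.72,0,0,0,0,0,0.5],[0.76,0,0,0,0,0,0.5],[0.8,0,0,0,0,0,0.5],[0.84,0,0,0,0,0,0.5],[0.88,0,0,0,0,0,0.5],[0.9,0,0,0,0,0,0.5]]]'
python3 - <<'E'
from h import *
o=r.get_obs();print(o['joints'].round(3),o['width'])
p,d,c=cap('wrist','w11');p,d,c=cap('scene','s11');cv2.imwrite('pics/s11c.png',cv2.resize(p[60:260,260:480,::-1],(660,600)))
E
```

```text
t: 16.75
position: [0.5575, 0.2431, 0.1211]
tcp_rot: [-0.922, 0.276, 0.607]
wrist_force: [0.1, -0.8, -1.8]
width: 0.0548
[0.105 0.134 2.344 2.485 0.484 1.165] 0.05480855831184978
```

View pics/s11c.png

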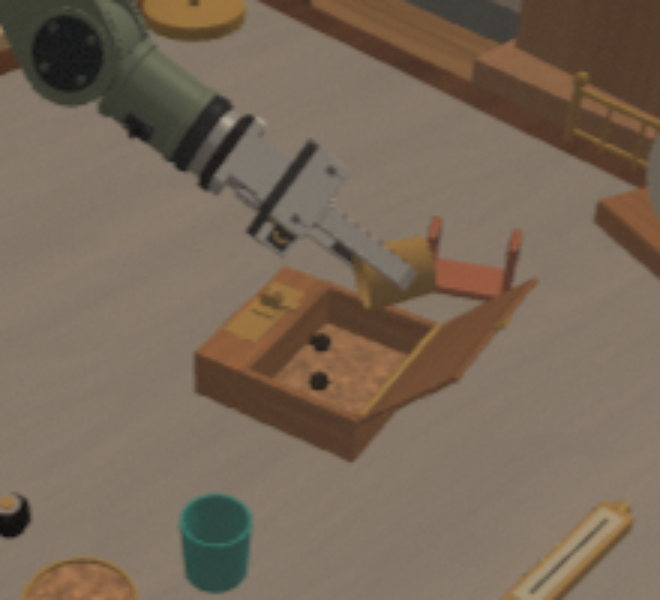

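View pics/w11.png

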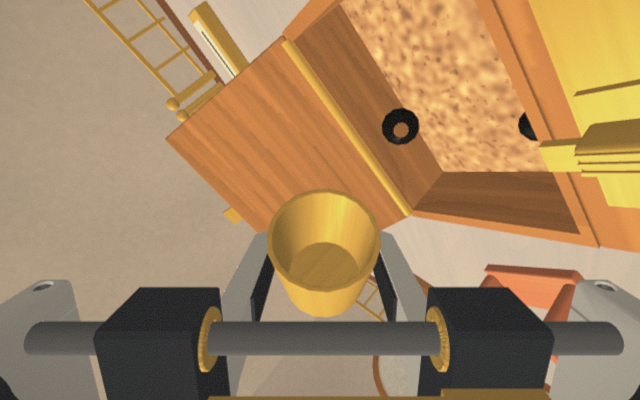

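The cup is empty. The scene crop shows knobs in the tray at (320,342) and (318,380), and the wrist view shows knobs at (400,127) and (530,125). I need to confirm all three, so I'll roll back, move away and look from the top.

```bash
python3 -m handwheel '[[[-0.1,0,0,-0.003,0,0,0.5],[-0.24,0,0,-0.008,0,0,0.5],[-0.39,0,0,-0.012,0,0,0.5],[-0.54,0,0,-0.015,0,0,0.5],[-0.69,0,0,-0.02,0,0,0.5],[-0.84,0,0,-0.02,0,0,0.5],[-0.99,0,0,-0.02,0,0,0.5],[-1.14,0,0,-0.02,0,0,0.5],[-1.29,0,0,-0.02,0,0,0.5],[-1.44,0,0,-0.02,0,0,0.5],[-1.59,0,0,-0.02,0,0,0.5],[-1.74,0,0,-0.02,0,0,0.5],[-1.89,0,0,-0.02,0,0,0.5],[-2.04,0,0,-0.02,0,0,0.5],[-2.18,0,0,-0.02,0,0,0.5],[-2.28,0,0,-0.02,0,0,0.5],[-2.297,0,0,-0.02,0,0,0.5],[-2.297,0,0,-0.02,0,0,0.5]]]'
python3 - <<'E'
from h import *
o=r.get_obs();print(o['joints'].round(3),o['width'])
p,d,c=cap('top','t12');cv2.imwrite('pics/t12c.png',cv2.resize(p[160:280,190:310,::-1],(600,600),interpolation=cv2.INTER_CUBIC))
p,d,c=cap('scene','s12');cv2.imwrite('pics/s12c.png',cv2.resize(p[110:230,320:460,::-1],(700,600),interpolation=cv2.INTER_CUBIC))
M=pit(-10,40,180);g=np.array([.573,-.133,.042+.10]);go(g+.019*M[:,0],M)
E
```

```text
t: 18.65
position: [0.5415, 0.2357, 0.1306]
tcp_rot: [2.881, 0.634, -0.72]
wrist_force: [0.0, 0.1, -1.8]
width: 0.0553
[ 0.085  0.067  2.384  2.417  0.471 -1.074] 0.055319763584479396
turn [ 0.3421 -0.202   0.504 ] shift [-0.1003  0.3562  0.055 ] t 18.75
```

View pics/t12c.png

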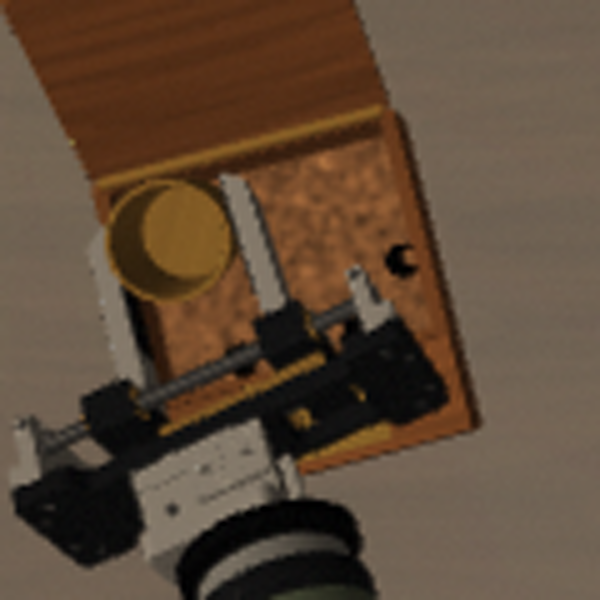

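View pics/s12c.png

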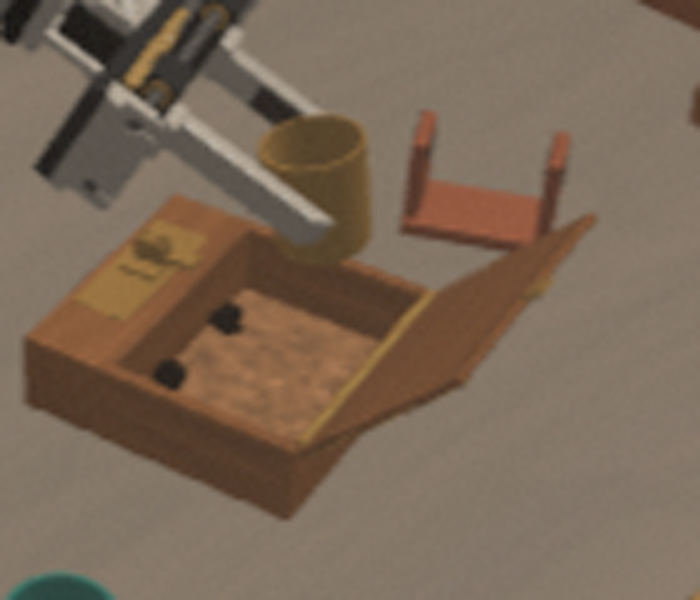

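The top crop shows a knob at (400,260) by the right wall and others partly hidden under the gripper near (240,360). I'll move over the lid and recheck once the view is clear.

```bash
python3 -m handwheel '[[[0.01,-0.006,0.015,-0.012,0.005,-0.01,0.5],[0.03,-0.02,0.045,-0.02,0.03,-0.01,0.5],[0.06,-0.035,0.09,-0.03,0.065,-0.005,0.5],[0.1,-0.058,0.15,-0.04,0.105,0.0,0.5],[0.14,-0.08,0.21,-0.05,0.15,0.01,0.5],[0.18,-0.105,0.27,-0.06,0.195,0.02,0.5],[0.22,-0.13,0.33,-0.07,0.24,0.03,0.5],[0.26,-0.155,0.385,-0.08,0.275,0.04,0.5],[0.29,-0.173,0.43,-0.087,0.31,0.046,0.5],[0.32,-0.19,0.475,-0.094,0.338,0.051,0.5],[0.342,-0.202,0.504,-0.1003,0.356,0.055,0.5],[0.342,-0.202,0.504,-0.1003,0.356,0.055,0.5],[0.342,-0.202,0.504,-0.1003,0.356,0.055,0.5]]]'
python3 - <<'E'
from h import *
ex=np.array([.966,.259,0]);ey=np.array([-.259,.966,0]);cc=np.array([.5013,.1956,0])
o=r.get_obs();print(o['joints'].round(3),o['width'])
p,d,c=cap('top','t13');cv2.imwrite('pics/t13c.png',cv2.resize(p[160:280,190:310,::-1],(600,600),interpolation=cv2.INTER_CUBIC))
for x in r.pinpoint('knob1','top'):
    P=w(c,d,*x['at'],.01);print(x,((P-cc)@ex*1000).round(),((P-cc)@ey*1000).round())
p,d,c=cap('scene','s13');cv2.imwrite('pics/s13c.png',cv2.resize(p[190:310,220:360,::-1],(700,600),interpolation=cv2.INTER_CUBIC))
M=pit(-10,40,180);g=np.array([.573,-.1335,.042+.012]);go(g+.019*M[:,0],M)
p,d,c=cap('wrist','w13')
E
```

```text
t: 20.05
position: [0.5871, -0.1345, 0.1294]
tcp_rot: [-2.886, 0.25, 1.05]
wrist_force: [0.0, 0.1, -2.6]
width: 0.0547
[-0.522  0.005  2.25   1.404  0.269 -0.056] 0.054744611073113555
{'at': [238.9, 233.7], 'p': 0.51} -24.0 36.0
{'at': [271.9, 212.8], 'p': 0.45} 7.0 -62.0
{'at': [263.5, 226.0], 'p': 0.41} -21.0 -32.0
turn [0.0003 0.0009 0.002 ] shift [0.0569 0.002  0.0662] t 20.2
```

View pics/t13c.png

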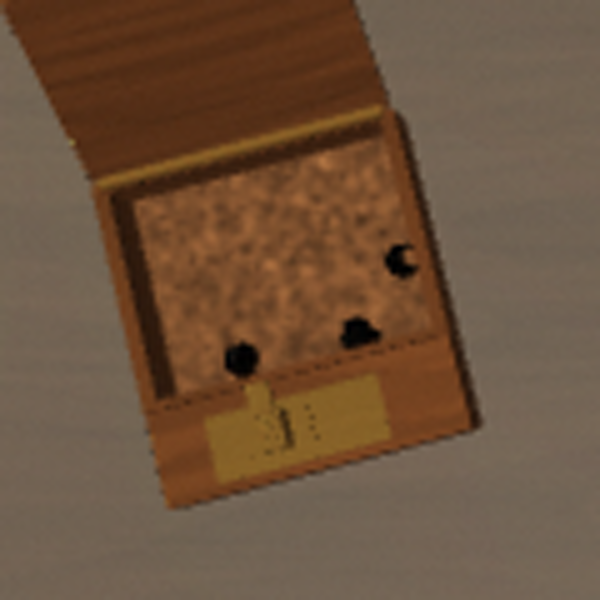

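View pics/s13c.png

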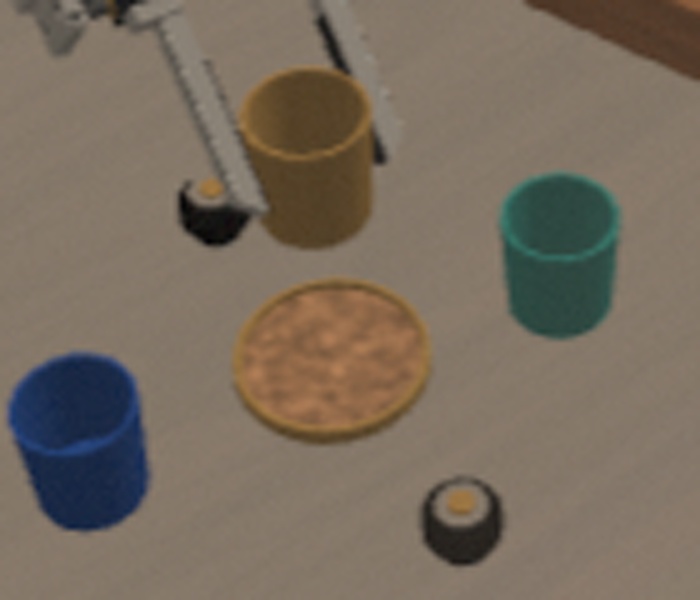

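View pics/w13.png

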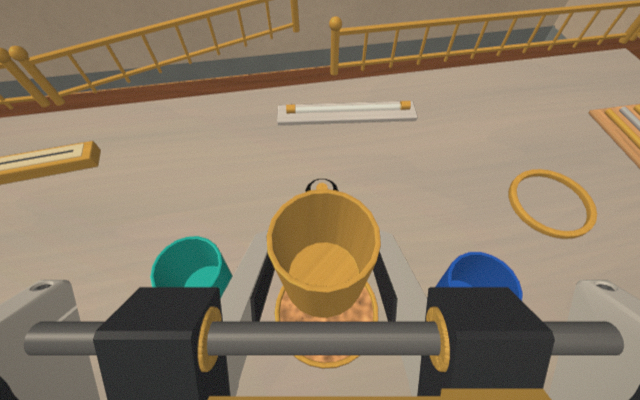

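All three knobs lie in the tray, at top-crop pixels (240,358), (358,332) and (400,260). The empty cup sits in the hand just as it was picked up, so I'll lower it to the cork.

```bash
python3 -m handwheel '[[[0,0.001,0.002,0.01,0.0005,0.012,0.5],[0,0.001,0.002,0.025,0.001,0.03,0.5],[0,0.001,0.002,0.042,0.002,0.049,0.5],[0,0.001,0.002,0.055,0.002,0.064,0.5],[0,0.001,0.002,0.06,0.002,0.07,0.5],[0,0.001,0.002,0.0635,0.002,0.0742,0.5],[0,0.001,0.002,0.0635,0.002,0.0742,0.5],[0,0.001,0.002,0.0635,0.002,0.0742,0.5]]]'
python3 - <<'E'
from h import *
o=r.get_obs();print(o['joints'].round(3))
p,d,c=cap('scene','s14');cv2.imwrite('pics/s14c.png',cv2.resize(p[190:310,220:360,::-1],(700,600),interpolation=cv2.INTER_CUBIC))
p,d,c=cap('wrist','w14')
E
```

```text
t: 21.05
position: [0.587, -0.1357, 0.0312]
tcp_rot: [-2.887, 0.252, 1.052]
wrist_force: [-0.1, -0.1, -0.4]
width: 0.0545
[-0.523  0.291  2.26   2.314  0.362 -1.006]
```

View pics/s14c.png

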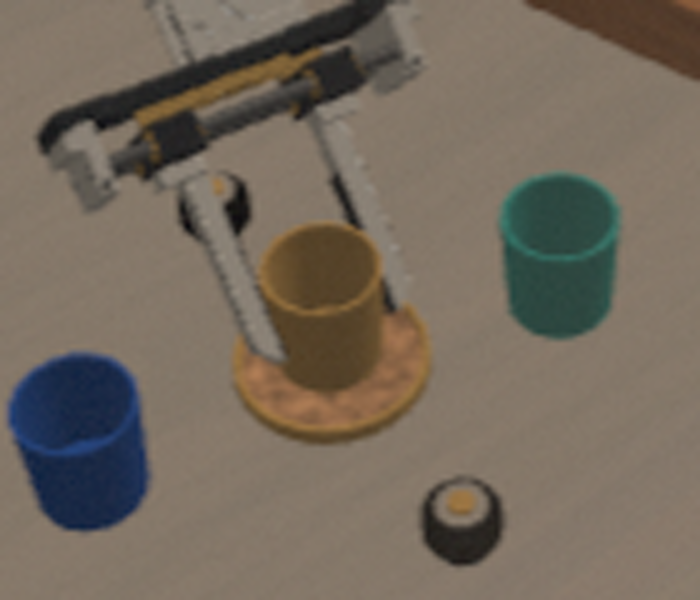

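The wrist load fell from -2.6 N to -0.4 N, so the cup is resting on the cork. I'll release it and back off.

```bash
python3 -m handwheel '[[[0,0,0,0,0,0,0.62],[0,0,0,0,0,0,0.7],[0,0,0,0,0,0,0.8],[0,0,0,0,0,0,0.8],[0,0,0,-0.005,0,0,0.8],[0,0,0,-0.025,0,0,0.8],[0,0,0,-0.06,0,0,0.8],[0,0,0,-0.095,0,0,0.8],[0,0,0,-0.11,0,-0.03,0.8],[0,0,0,-0.12,0,-0.05,0.8],[0,0,0,-0.12,0,-0.05,0.8]]]'
python3 - <<'E'
from h import *
ex=np.array([.966,.259,0]);ey=np.array([-.259,.966,0]);cc=np.array([.5013,.1956,0])
p,d,c=cap('wrist','w15')
p,d,c=cap('top','t15');cv2.imwrite('pics/t15c.png',cv2.resize(p[130:270,190:450,::-1],(780,420),interpolation=cv2.INTER_CUBIC))
for x in r.pinpoint('knob1','top'):
    P=w(c,d,*x['at'],.01);print(x,((P-cc)@ex*1000).round(),((P-cc)@ey*1000).round())
for x in r.pinpoint('cover_edge','top'): print(x['at'],w(c,d,*x['at']))
p,d,c=cap('scene','s15');cv2.imwrite('pics/s15c.png',cv2.resize(p[110:310,220:460,::-1],(720,600),interpolation=cv2.INTER_CUBIC))
E
```

```text
t: 22.25
position: [0.5278, -0.1255, 0.148]
tcp_rot: [-2.887, 0.254, 1.051]
wrist_force: [1.0, 0.3, -0.4]
width: 0.0753
{'at': [236.9, 234.0], 'p': 0.49} -24.0 41.0
{'at': [273.8, 211.6], 'p': 0.49} 9.0 -67.0
[221.0, 150.9] [0.65870233 0.24278993 0.14168401]
```

View pics/w15.png

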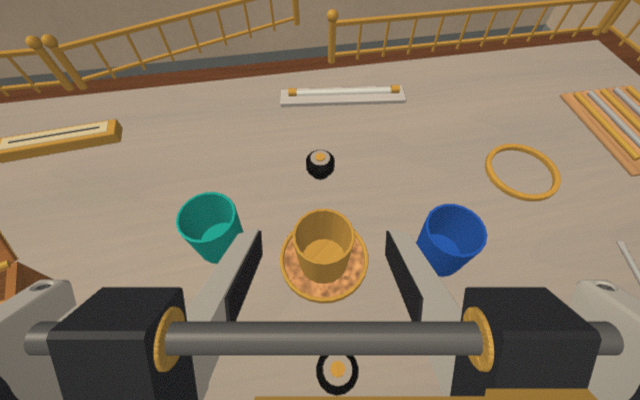

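View pics/t15c.png

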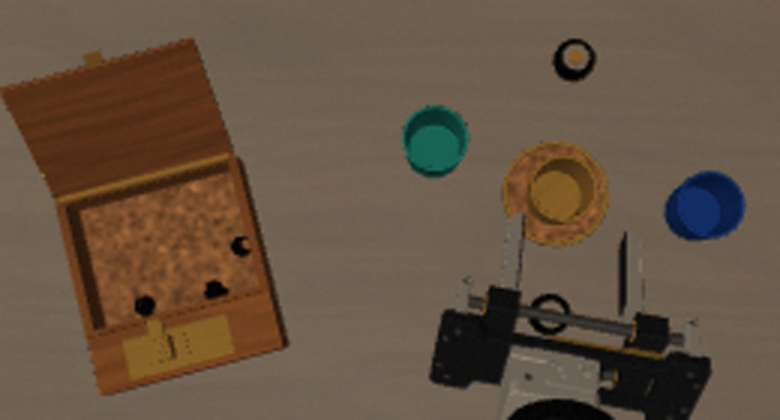

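View pics/s15c.png

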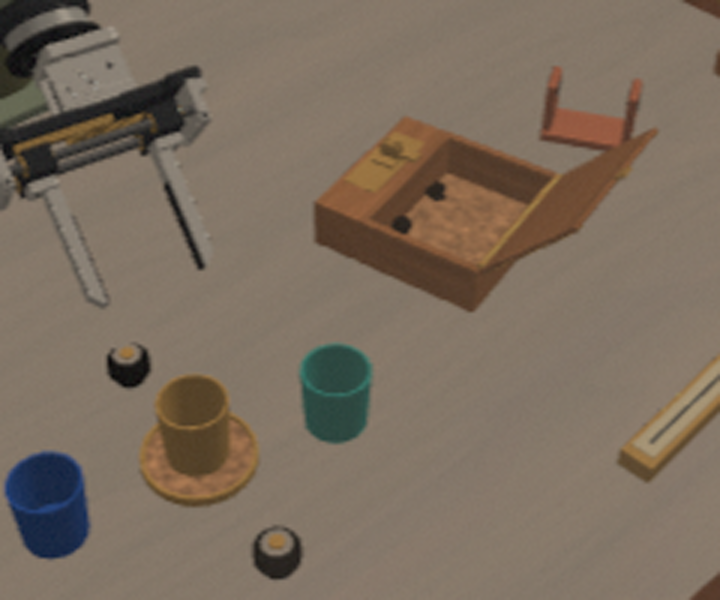

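Run:
```python
from h import *
c=r.camera_params('wrist')
print('mouth',w(c,None,324,236,.066),'lid',w(c,None,324.5,258,.01))
print(r.get_obs()['wrist_force'],r.hand_in())
```

```text
mouth [ 0.57101049 -0.13270605  0.066     ] lid [ 0.57344887 -0.13378796  0.01      ]
the job is handed in; nothing more can be done
[ 0.5938161   0.21101292 -0.84822311] None
```

I slid the latch left and the cover sprang open. I then tipped the brass tumbler over the tray, with its rim about 10 cm above the counter, until it was empty, and stood it back on the cork. I handed the job in at about 22.5 s of the 72 s allowed; no verdict was reported.

**What the last checks showed:**
- **Knobs:** all three show inside the tray in the last top picture, two by the latch-side wall and one near the right wall. The network found only two of them in that picture, but it had found all three in the one before.
- **Tumbler:** it stands upright and empty. Its mouth measured about 3 mm from the lid's centre, against 20 mm allowed.
- **Cover:** it still stands open, with its free edge measured about 142 mm above the counter.
- **Bystanders:** the big knobs and the gimbal bracket look unmoved, and the path stayed clear of the bezel and screwdriver. I judged this from the pictures and did not measure their positions again.
- **Robot:** the gripper is open and clear of everything, with wrist force under 1.1 N.

The knobs' speed was not measured; I estimate about 1.3 m/s from the drop height, against the 2 m/s limit.

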